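# Slide a lino block under the carving board's spring hold-down

### The job

The mounted lino block lies on the carving board, short of the leaf-spring hold-down. With your fingertips press down hard on its lino face and slide it forward between the rails so that it passes under the spring and comes fully home against the stop; then let go and leave it held there. Do not push it by its edges, lift it or touch the spring yourself, and leave the ink jar, roller, gouge and pen where they are.

Things in the scene. Friction and masses are not known exactly. Their poses are not given: they have to be found in the camera images.
- board: Carving board, fixed to the table: ply base 360 x 170 x 18 mm with a smooth white laminate bed on top, 18 mm above the table. Origin on the table, midway between the rails; x is the sliding direction (towards the stop), y left of it, z up. The base spans x -190 to +170 mm, y -85 to +85 mm
- rails (a point): Midway between the straight ends of the two beech rails, at bed height: x = 35 mm in the board's frame. The rails stand 8 mm above the bed, inner faces 54 mm either side of the middle, and run from here to the stop; on the robot's side they have flared mouths 35 mm long, opening to 62 mm either side
- bridge (a point): Middle of the top of the aluminium bridge bar that crosses above the bed and carries the spring: x = 72 mm in the board's frame, 46 mm above the bed (screw heads 3 mm more). The bar is 16 mm wide along x, 10 mm thick, on two posts 64 mm either side. The 60 mm wide steel leaf spring is clamped under it and slopes down towards the stop, to a rolled toe 50 mm further on
- stop (a point): Middle of the foot of the stop's near face, at bed height: x = 145 mm in the board's frame; axes as the board's. The stop is a beech bar across the board, 14 mm high above the bed
- block: Mounted lino block, 152 x 102 x 18 mm, about 0.26 kg: 14 mm ply under a 4 mm red-brown lino face. Origin in the middle of its underside; x along its length towards the end that goes under the spring (nose), z up. Loose on the bed, nose towards the bridge, a few degrees and mm out of line. Once home, the rear 71 mm of its face is still clear of the bridge: press within the rear 50 mm or so
- block_nose (a point): Middle of the lower nose edge of the block: 76 mm along its x from its origin, at its underside; reaches stop when home. The block slides on the bed with a friction coefficient of about 0.2; under the spring it takes some 10 to 20 N of downward press to carry it along by fingertip friction, less lets the fingertips slip; against the stop they slip harmlessly
- spring (a joint): Angle of the leaf spring, rad: 0 at rest (toe 10 mm above the bed), growing as the toe rises; about 0.15 with the 18 mm block under the toe. It is raised by the block's nose itself, sliding under its slope from about 105 mm along the board's x; it then presses down with about 4 N
- ink_jar: Bystander: jar of ink, 60 mm across, 75 mm high, standing on the table left of the board; origin in the middle of its underside
- brayer: Bystander: ink roller with a wooden handle, 190 mm long, roller 75 mm wide, 32 mm high, lying on the table right of the board; origin on the table near its middle, roller at +x
- gouge: Bystander: small gouge with a wooden handle, 125 mm long, 25 mm high, lying beside the board; origin on the table near its middle, blade at +x
- pen: Bystander: drawing pen, 155 mm long, 9 mm thick, lying beside the board; origin on the table near its middle
Not all that is in view belongs to the job. There is more than one size of the block; the job needs the larger.

How it is judged (in metres and radians):
On the way, in this order (a step that is already met when the one before it is completed fails the run):
1. the block's nose lifts the spring (more than 0.1 rad) while the fingertips press on the lino face with more than 5 N (value of joint spring above 0.1 rad and contact force between the fingers and block_c1 above 5 N and x of the grasp point in the frame of block above -0.076 m), for 0.05 s.
2. the block reaches the stop (within 3 mm) under fingertips pressing on its face with more than 5 N (x of block_nose in the frame of stop above -0.003 m and y of block_nose in the frame of stop between -0.008 and 0.008 m and contact force between the fingers and block_c1 above 5 N and x of the grasp point in the frame of block above -0.076 m), for 0.05 s.
At the end, for the whole second after the job is handed in: the block lies flat on the bed between the rails, its nose within 3 mm of the stop and 8 mm of the middle, in line with the board within 0.06 rad, held under the raised spring (more than 0.12 rad), and at rest (x of block_nose in the frame of stop above -0.003 m and y of block_nose in the frame of stop between -0.008 and 0.008 m and value of joint spring above 0.12 rad and angle between the x axis of block and the x axis of board, either way round below 0.06 rad and z of block in the frame of board below 0.021 m and linear speed of block below 0.01 m/s); the robot touches nothing.
It fails at once if the block is lifted or tipped (10 mm off the bed or 0.15 rad) (z of block in the frame of board above 0.028 m or angle between block's own z axis and vertical above 0.15 rad).
It fails at once if the block is pushed by its ply edge (contact force between the fingers and block_c0 above 2 N).
It fails at once if the robot touches the spring (contact force between any of the fingers, the arm and spring above 1 N).
It fails at once if a bystander is moved by more than 15 mm (distance of any of ink_jar, brayer, gouge, pen from where it was at the start of the episode above 0.015 m).
It also fails if it takes over 56 s, if anything falls off the work surface, if the arm or the gripper's body presses on something with over 40 N, if the wrist force passes 120 N, or if a joint passes its speed limit or range.

### The arm

A 6-joint arm with a two-finger parallel gripper is mounted at the origin on the work surface. World frame = base frame: x ahead of the robot, y to its left, z up, the work surface at z = 0. Lengths are in mm, angles in rad, forces in N, time in s.
With the tool pointing down it reaches from about 250 to 800 mm from the base axis. Payload 3.9 kg.
Tool frame: the origin (TCP) lies between the finger pads; the fingertips stand 25 mm ahead of it and the grasp point (between the pads) lies 6 mm ahead of it; z points along the fingers, y is the line along which they close (so a half turn about z gives the same grasp; the last joint's range is limited). The gripper opens to 85 mm and grips with 20 to 120 N. Pads are 22 mm wide; open, the fingers measure 114 mm over their backs; the gripper's body (76 mm by 85 mm) begins 54 mm behind the grasp point. The pads swing forward as they close: fully open they stand 13 mm farther back than shut.
Start: joints at [-1.129, 0.26, -0.138, 1.173, 0, 1.571], TCP at [224.467, -474.584, 256.304] pointing down, gripper open.
Joint ranges: [-2.78, 2.78], [-0.83, 1.72], [-1.28, 1.37], [-1.9, 2.12], [-1.57, 1.48], [-3.14, 3.14]. Speed limits (rad/s): [2.57, 2.57, 3.14, 3.14, 3.14, 3.14].

### API

Orientations are given as a unit quaternion [x, y, z, w].
In Python, from plant import get_obs, get_image, camera_info, ctrl gives the robot as it stands.
- The arm moves only by the tool step_arm, never from a script. Its argument "rows" is a list of rows, each a list of 5 numbers: the shift along the world's x, y, z in mm, then the turn about the world's z in degrees, then the finger opening in mm, from 0 to 85.4. In form: [[tx, ty, tz, roll, gripper], ...]. A call has 1 to 10 rows; each row is the pose to reach, as a shift and turn from the pose commanded when the call began; what a row does not reach only later rows make up. A row lasts 1/10 s, in which the tool goes at most 50 mm and 8.59 degrees, less where a joint would pass 70% of its speed; a pose out of reach is approached as far as the arm can. A call with a gripper value outside its range is refused whole. The fingers move at their own pace and stop on an object; "newtons" is the grip in N (left out, the last holds). Time passes only in rows, so rows that repeat a pose let the fingers close. It gives the time, the measured TCP pose, the force, the opening and the grip force at its end, in the units of the state.
- get_obs(): the state, without advancing time (a new reading comes with each control period).
- get_image(name): name is "scene" or "top"; returns the picture (420x560x3 uint8, red, green, blue); there is no depth.
- camera_info(name): a dict with "fx", "fy", "cx", "cy" (pixels), "xyz" and "attitude" of the camera in the world. Camera axes: x right, y up, looking along -z (the intrinsics and any distortion apply to the point x, -y, -z); pixel columns grow to the right and rows downward; lengths in mm; the calibration is good to about 2 mm. A picture is of the moment at which its call begins. camera_info takes no time and is no camera call.
- ctrl.close_job(): hands the job in; it is judged then, once.
The state is a dict: "time": time; "q": joint angles; "qd": joint speeds; "tau": joint torques, N m; "tcp_pos": TCP position; "tool_rot": TCP orientation; "wrist_force": force on the tool from outside, world axes, zero at the start; "moment": the same for the moment, N m; "grip_width": finger opening in mm; "grip_force": force on a finger pad.
Only numpy, scipy, OpenCV 4.12 (cv2) and the standard library are available. Lean on these libraries where they do the work, as an engineer would, in place of code of your own. Each camera call takes 0.05 s, during which the arm holds its last target. There are 200 camera calls.

## Working session

There is one attempt and no reset: what is moved stays moved. The work goes in short steps, Python scripts to look and compute and a tool call to move; the robot and the scene stay as the last step left them, time stands still between calls to the robot, and variables do not carry over. Pictures are saved under pics/ and viewed, at most 10 in all, crops included, and the job is handed in when it is done.

Besides the shell and the picture viewer there is one more tool, called after "Call:" as name(argument=value, ...), one argument or row to a line, values as JSON. step_arm: Moves the arm, as the interface text tells. Its arguments: {"type":"object","properties":{"rows":{"type":"array"},"newtons":{"type":"number"}},"required":["rows"]}

```bash
mkdir -p pics; ls; python3 - <<'E'
from plant import *
import cv2
for n in("scene","top"):
    cv2.imwrite(f"pics/{n}0.png",get_image(n)[:,:,::-1]); print(n,camera_info(n))
o=get_obs(); print(o)
E
```

```text
pics
scene {'fx': 515.8387052660233, 'fy': 515.8387052660233, 'cx': 283.54375310964593, 'cy': 207.66725688743236, 'xyz': array([979.34047627, 361.39685396, 777.04162995]), 'attitude': array([0.13940121, 0.28808864, 0.84206388, 0.43416662])}
top {'fx': 383.78910470454844, 'fy': 383.78910470454844, 'cx': 272.5868809214914, 'cy': 208.75756993257426, 'xyz': array([508.9659423 ,  31.19420622, 799.521242  ]), 'attitude': array([-0.03592532,  0.03909597,  0.71309041, -0.69905861])}
{'time': 0.1, 'q': array([-1.12903457e+00,  2.60611054e-01, -1.39227776e-01,  1.17265470e+00,
       -1.07164050e-05,  1.57078983e+00]), 'qd': array([ 0.00074539, -0.00143087,  0.00214864, -0.00025932,  0.00034061,
       -0.00033718]), 'tau': array([ 7.40031301e-04, -4.06509769e+01,  2.54526794e+01,  1.00667460e-02,
        1.55598764e-04, -4.83632334e-06]), 'tcp_pos': array([ 224.21965871, -474.11035027,  255.55652735]), 'tool_rot': array([ 9.75703773e-01,  2.19092282e-01, -1.91144996e-04, -8.26812394e-04]), 'wrist_force': array([0.23522539, 0.38078929, 0.37355742]), 'moment': array([-0.01028319,  0.02787586, -0.01423721]), 'grip_force': 0.0, 'grip_width': 85.50355004671377}
```

View pics/scene0.png

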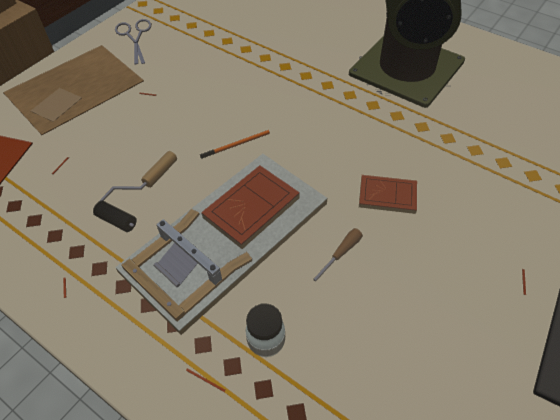

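View pics/top0.png

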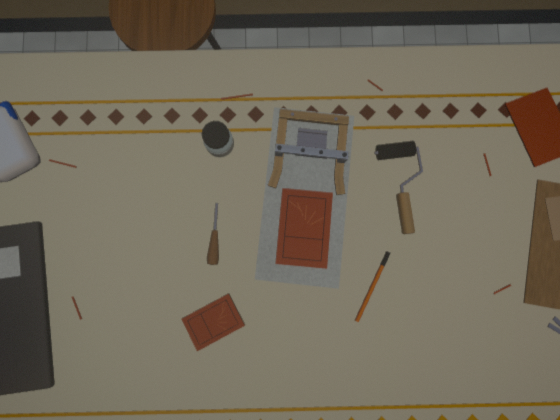

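Candidates for the block in the top view:
- (304,228): large red-brown block on the board. This is the one.
- (213,321): small block on the table.
- (540,127): red sheet at the right.

The top view has world +x up and +y left. The stop is at about (313,116), the bridge at (312,152), the jar at (217,137), the gouge at (214,235), the pen at (373,285) and the roller at (400,150).

```bash
cat > h.py <<'E'
import numpy as np, cv2
from scipy.spatial.transform import Rotation as R
from plant import *
def ray(n,uv,z):
    c=camera_info(n);uv=np.atleast_2d(np.asarray(uv,float))
    d=np.c_[(uv[:,0]-c['cx'])/c['fx'],-(uv[:,1]-c['cy'])/c['fy'],-np.ones(len(uv))]
    d=R.from_quat(c['attitude']).apply(d);o=np.array(c['xyz'])
    return o+d*((z-o[2])/d[:,2])[:,None]
def proj(n,P):
    c=camera_info(n);p=R.from_quat(c['attitude']).inv().apply(np.atleast_2d(P)-c['xyz'])
    return np.c_[c['cx']+c['fx']*p[:,0]/-p[:,2],c['cy']-c['fy']*p[:,1]/-p[:,2]]
def rect(P):
    (c,s,a)=cv2.minAreaRect(P[:,:2].astype(np.float32));b=cv2.boxPoints((c,s,a))
    e=[b[1]-b[0],b[2]-b[1]];l=max(e,key=np.linalg.norm);l=l*np.sign(l[0])
    return np.round(c,1),np.round(s,1),round(float(np.degrees(np.arctan2(l[1],l[0]))),2)
def redblock(n,im,near,z=36):
    hsv=cv2.cvtColor(im,cv2.COLOR_RGB2HSV)
    m=((hsv[...,0]<12)|(hsv[...,0]>174))&(hsv[...,1]>120)&(hsv[...,2]>50)
    m=cv2.morphologyEx(m.astype(np.uint8),cv2.MORPH_CLOSE,np.ones((5,5)))
    k,l=cv2.connectedComponents(m);c=l[near[1]-4:near[1]+5,near[0]-4:near[0]+5];i=np.bincount(c[c>0]).argmax()
    q=cv2.findContours((l==i).astype(np.uint8),0,1)[0][0][:,0]
    return q,rect(ray(n,q,z))
E
python3 - <<'E'
from h import *
t=cv2.imread('pics/top0.png')[:,:,::-1].copy();s=cv2.imread('pics/scene0.png')[:,:,::-1].copy()
print(redblock('top',t,(304,228)));print(redblock('scene',s,(250,205))[1]);print('small',redblock('top',t,(213,321),18)[1])
hsv=cv2.cvtColor(t,cv2.COLOR_RGB2HSV)
for p in [(270,265),(345,200),(230,180),(312,175)]: print(p,hsv[p[1],p[0]])
cr=t[95:300,230:380];cv2.imwrite('pics/crop.png',cv2.resize(cr,None,fx=2.9,fy=2.9,interpolation=cv2.INTER_CUBIC)[:,:,::-1])
E
```

```text
(array([[283, 189],
       [283, 190],
       [283, 191],
       [283, 192],
       [282, 193],
       [282, 194],
       [282, 195],
       [282, 196],
       [282, 197],
       [282, 198],
       [282, 199],
       [282, 200],
       [282, 201],
       [282, 202],
       [282, 203],
       [281, 204],
       [281, 205],
       [281, 206],
       [281, 207],
       [281, 208],
       [281, 209],
       [281, 210],
       [281, 211],
       [281, 212],
       [281, 213],
       [281, 214],
       [280, 215],
       [280, 216],
       [280, 217],
       [280, 218],
       [280, 219],
       [280, 220],
       [280, 221],
       [280, 222],
       [280, 223],
       [280, 224],
       [280, 225],
       [279, 226],
       [279, 227],
       [279, 228],
       [279, 229],
       [279, 230],
       [279, 231],
       [279, 232],
       [279, 233],
       [279, 234],
       [279, 235],
       [279, 236],
       [278, 237],
       [278, 238],
       [278, 239],
       [278, 240],
       [278, 241],
       [278, 242],
       [278, 243],
       [278, 244],
       [278, 245],
       [278, 246
[... 3140 characters left out ...]
     [305, 191],
       [304, 191],
       [303, 191],
       [302, 191],
       [301, 190],
       [300, 190],
       [299, 190],
       [298, 190],
       [297, 190],
       [296, 190],
       [295, 190],
       [294, 190],
       [293, 190],
       [292, 190],
       [291, 190],
       [290, 189],
       [289, 189],
       [288, 189],
       [287, 189],
       [286, 189],
       [285, 189],
       [284, 189]], dtype=int32), (array([551.4, -35. ]), array([100.1, 149.5]), -6.44))
(array([551.9, -34.5]), array([101.8, 151.3]), -6.44)
small (array([369.2, 150.3]), array([ 69. , 104.3]), -63.25)
(270, 265) [ 38   9 114]
(345, 200) [ 30   9 120]
(230, 180) [ 22  45 130]
(312, 175) [ 40   7 117]
```

View pics/crop.png

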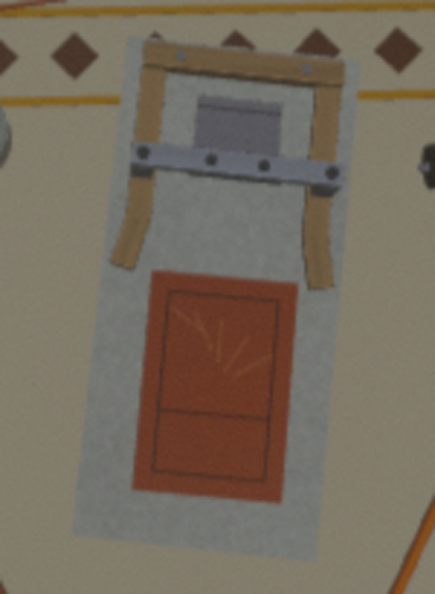

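The crop confirms it: a 150 x 100 mm lino block on the board, its nose short of the flared mouths. Next I measure the board.

```bash
python3 - <<'E'
from h import *
for n,near in(('top',(270,265)),('scene',(305,205))):
    im=cv2.imread(f'pics/{n}0.png')[:,:,::-1].copy();hsv=cv2.cvtColor(im,cv2.COLOR_RGB2HSV)
    m=cv2.morphologyEx((hsv[...,1]<26).astype(np.uint8),cv2.MORPH_OPEN,np.ones((3,3)))
    k,l=cv2.connectedComponents(m);i=l[near[1],near[0]]
    q=cv2.findContours((l==i).astype(np.uint8),0,1)[0];q=max(q,key=len)[:,0]
    print(n,rect(ray(n,q,18)))
c=np.array([[129,37],[358,58],[317,560],[72,535]])/2.9+[230,95]
P=ray('top',c,18);print(P.round(1));print(rect(P))
# rail inner faces/top z=26, stop near-top edge z=32, bridge bar z=64 ; crop px
f=lambda p,z:ray('top',np.array(p)/2.9+[230,95],z).round(1)
print('rail L inner',f([[165,75],[155,175],[150,198],[133,268]],26));print('rail R inner',f([[314,85],[307,188],[303,212],[309,288]],26))
print('stop',f([[146,66],[342,84]],32));print('bridge ends',f([[131,155],[346,176]],64))
print('spring',f([[198,97],[282,103]],28))
print([a.round(1).tolist() for a in [ray('top',[[217,135]],75)]])
E
```

```text
top (array([619. , -40.7]), array([170.1, 360. ]), -7.4)
scene (array([617.2, -50.1]), array([189.8, 360.9]), -7.39)
[[ 806.1   18.6   18. ]
 [ 787.2 -147.2   18. ]
 [ 429.6 -103.7   18. ]
 [ 450.1   65.4   18. ]]
(array([618.7, -40.9]), array([170.3, 360.3]), -6.94)
rail L inner [[774.4  -6.5  26. ]
 [701.4   2.3  26. ]
 [684.9   6.3  26. ]
 [635.   19.3  26. ]]
rail R inner [[ 765.  -113.    26. ]
 [ 689.9 -105.2   26. ]
 [ 672.7 -101.7   26. ]
 [ 618.4 -103.9   26. ]]
stop [[ 779.2    7.1   32. ]
 [ 763.4 -131.9   32. ]]
bridge ends [[ 706.1   19.7   64. ]
 [ 688.8 -125.2   64. ]]
spring [[757.1 -29.6  28. ]
 [751.6 -89.3  28. ]]
[[[731.9, 131.9, 75.0]]]
```

Board origin is about (629,-42) with yaw -7.4°; the measured 360 x 170 matches. The block centre is (551.6,-34.7) with yaw -6.4°. I'll press at block x≈-48, which is world (504,-29). First move is the approach at height.

Call:
step_arm(
  rows=[
    [30,45,0,-3,42],
    [60,90,0,-6,42],
    [90,135,0,-9,42],
    [118,180,0,-12,42],
    [146,225,0,-15,42],
    [174,270,-10,-18,42],
    [202,315,-20,-21,42],
    [230,360,-30,-25,42],
    [255,405,-40,-29,42],
    [280,445,-60,-32.7,42],
  ],
  newtons=80,
)

```text
time: 1.1
tcp_pos: [488.8, -57.9, 206.7]
tool_rot: [0.998, -0.06, 0.001, -0.002]
wrist_force: [-0.3, 0.2, 0.0]
grip_width: 42.4
grip_force: 0.0
```

```bash
cat > s.py <<'E'
from plant import get_obs
import numpy as np
from scipy.spatial.transform import Rotation as R
o=get_obs();q=o['tool_rot'];y=R.from_quat(q).apply([0,1,0]);z=R.from_quat(q).apply([0,0,1])
print(o['time'],'q',o['q'].round(2),'tcp',o['tcp_pos'].round(1),'ydir',np.degrees(np.arctan2(y[1],y[0])).round(1),'z',z.round(3),'F',o['wrist_force'].round(1),'w',round(o['grip_width'],1))
E
python3 s.py
```

```text
1.1 q [-0.12  0.23 -0.31  1.03  0.    3.14] tcp [488.8 -57.9 206.7] ydir -96.9 z [ 0.002  0.003 -1.   ] F [-0.3  0.2  0. ] w 42.4
```

Joint 6 is at its limit, so I'll take the equivalent half-turn instead.

Call:
step_arm(
  rows=[
    [0,0,0,8,42],
    [0,0,0,16,42],
    [0,0,0,24,42],
    [0,0,0,32,42],
    [0,0,0,40,42],
    [0,0,0,48,42],
    [0,0,0,56,42],
    [0,0,0,64,42],
    [0,0,0,72,42],
    [0,0,0,80,42],
  ],
)

```text
time: 2.1
tcp_pos: [487.3, -60.1, 206.2]
tool_rot: [0.803, 0.597, -0.001, -0.002]
wrist_force: [-1.2, 0.7, -1.0]
grip_width: 42.1
grip_force: 0.0
```

Call:
step_arm(
  rows=[
    [0,0,0,8,42],
    [0,0,0,16,42],
    [0,0,0,24,42],
    [0,0,0,32,42],
    [0,0,0,40,42],
    [0,0,0,48,42],
    [0,0,0,56,42],
    [0,0,0,64,42],
    [0,0,0,72,42],
    [0,0,0,80,42],
  ],
)

```text
time: 3.1
tcp_pos: [487.3, -60.1, 206.2]
tool_rot: [0.231, 0.973, -0.002, -0.001]
wrist_force: [0.0, 0.4, 0.6]
grip_width: 41.7
grip_force: 0.0
```

Call:
step_arm(
  rows=[
    [0,0,0,8,42],
    [0,0,0,16,42],
    [0,0,0,20,42],
    [0,0,0,20,42],
    [0,0,0,20,42],
  ],
)

```text
time: 3.6
tcp_pos: [487.5, -60.1, 206.4]
tool_rot: [0.063, 0.998, -0.002, -0.0]
wrist_force: [-0.5, 0.2, -0.5]
grip_width: 42.4
grip_force: 0.0
```

```bash
python3 s.py
```

```text
3.6 q [-0.12  0.23 -0.31  1.03 -0.    0.  ] tcp [487.5 -60.1 206.4] ydir 82.8 z [-0.001 -0.003 -1.   ] F [-0.5  0.2 -0.5] w 42.4
```

Call:
step_arm(
  rows=[
    [8,15,-25,0,42],
    [16,31,-50,0,42],
    [16,31,-75,0,42],
    [16,31,-100,0,42],
    [16,31,-120,0,42],
    [16,31,-130,0,42],
    [16,31,-130,0,42],
    [16,31,-130,0,42],
  ],
)

```text
time: 4.4
tcp_pos: [504.2, -29.2, 77.2]
tool_rot: [0.062, 0.998, -0.002, 0.0]
wrist_force: [-0.5, -0.0, -0.1]
grip_width: 41.8
grip_force: 0.0
```

```bash
python3 - <<'E'
exec(open('s.py').read())
from h import *
cv2.imwrite('pics/c1.png',cv2.resize(get_image('scene')[100:330,100:400],None,fx=2.5,fy=2.5)[:,:,::-1])
E
```

```text
4.4 q [-0.06  0.37 -0.49  0.71 -0.    0.07] tcp [504.2 -29.2  77.2] ydir 82.9 z [ 0.    -0.003 -1.   ] F [-0.5 -0.  -0.1] w 41.8
```

View pics/c1.png

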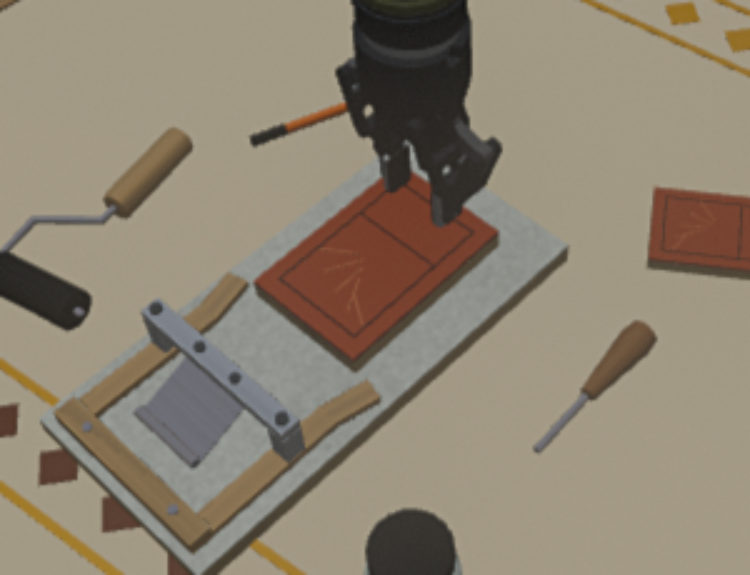

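The two fingertips, at about (395,185) and (443,215) in the crop, hover over the rear third of the lino, spread across it. Next I lower slowly to contact.

Call:
step_arm(
  rows=[
    [0,0,-4,0,42],
    [0,0,-8,0,42],
    [0,0,-12,0,42],
    [0,0,-14,0,42],
    [0,0,-15,0,42],
    [0,0,-15,0,42],
  ],
)

```text
time: 5.05
tcp_pos: [503.6, -29.2, 61.5]
tool_rot: [0.062, 0.998, -0.002, -0.0]
wrist_force: [0.0, -0.0, -0.7]
grip_width: 42.2
grip_force: 0.0
```

Call:
step_arm(
  rows=[
    [0,0,-1,0,42],
    [0,0,-2,0,42],
    [0,0,-2,0,42],
  ],
)

```text
time: 5.35
tcp_pos: [503.7, -29.2, 59.6]
tool_rot: [0.062, 0.998, -0.002, -0.0]
wrist_force: [-0.1, 0.1, -0.1]
grip_width: 42.1
grip_force: 0.0
```

Call:
step_arm(
  rows=[
    [0,0,-1,0,42],
    [0,0,-2,0,42],
    [0,0,-2,0,42],
  ],
)

```text
time: 5.65
tcp_pos: [504.5, -29.0, 59.2]
tool_rot: [0.062, 0.998, -0.001, 0.001]
wrist_force: [-2.8, 0.5, 11.4]
grip_width: 42.1
grip_force: 5.8
```

Call:
step_arm(
  rows=[
    [0,0,-1,0,42],
    [0,0,-1.7,0,42],
    [0,0,-1.7,0,42],
  ],
)

```text
time: 5.95
tcp_pos: [505.6, -29.1, 59.2]
tool_rot: [0.062, 0.998, -0.001, 0.002]
wrist_force: [-4.4, 0.6, 22.6]
grip_width: 42.3
grip_force: 11.4
```

Call:
step_arm(
  rows=[
    [3,-0.2,0,-0.1,42],
    [6,-0.4,0,-0.2,42],
    [10,-0.8,0,-0.4,42],
    [14,-1.1,0,-0.5,42],
    [18,-1.4,0,-0.6,42],
    [22,-1.7,0,-0.8,42],
    [26,-2,0,-0.9,42],
    [30,-2.4,0,-1,42],
    [30,-2.4,0,-1,42],
  ],
)

```text
time: 6.85
tcp_pos: [536.6, -31.5, 59.2]
tool_rot: [0.071, 0.998, -0.001, 0.003]
wrist_force: [-2.0, 0.2, 18.5]
grip_width: 41.6
grip_force: 9.3
```

```bash
cat > b.py <<'E'
exec(open('s.py').read())
from h import *
import sys
# block pose in board frame from top-view edges, seen against the board
im=get_image('top');n=sys.argv[1];cv2.imwrite(f'pics/t{n}.png',im[:,:,::-1])
s=get_image('scene');cv2.imwrite(f'pics/s{n}.png',s[:,:,::-1])
hsv=cv2.cvtColor(s,cv2.COLOR_RGB2HSV);m=((hsv[...,0]<12)|(hsv[...,0]>174))&(hsv[...,1]>120)&(hsv[...,2]>50)
M=np.zeros(m.shape,np.uint8);cv2.fillConvexPoly(M,proj('scene',[[450,60,18],[427,-108,18],[790,-150,18],[810,20,18]]).astype(int),1)
P=ray('scene',np.argwhere(m&(M>0))[:,::-1],36);th=np.radians(-7.4);u=np.array([np.cos(th),np.sin(th)]);v=np.array([-u[1],u[0]])
d=P[:,:2]-[628.9,-42.1];X=d@u;Y=d@v
print('noseX',np.percentile(X,99.7).round(1),'rearX',np.percentile(X,.3).round(1),'Y',np.percentile(Y,[.3,99.7]).round(1),rect(P))
E
python3 b.py 2
```

```text
6.85 q [-0.06  0.44 -0.43  0.69 -0.    0.08] tcp [536.6 -31.5  59.2] ydir 81.9 z [ 0.006 -0.003 -1.   ] F [-2.   0.2 18.5] w 41.6
noseX 30.9 rearX -118.6 Y [-52.3  49.2] (array([584.4, -37.8]), array([102.3, 152. ]), -7.93)
```

Call:
step_arm(
  rows=[
    [4,-0.2,-0.4,0.2,42],
    [8,-0.4,-0.8,0.4,42],
    [12,-0.7,-0.8,0.4,42],
    [16,-1.0,-0.8,0.4,42],
    [20,-1.4,-0.8,0.4,42],
    [24,-1.8,-0.8,0.4,42],
    [29,-2.3,-0.8,0.4,42],
    [34,-2.9,-0.8,0.4,42],
    [40,-3.7,-0.8,0.4,42],
    [40,-3.7,-0.8,0.4,42],
  ],
)

```text
time: 7.95
tcp_pos: [577.4, -35.3, 59.2]
tool_rot: [0.067, 0.998, -0.001, 0.004]
wrist_force: [-2.7, -1.0, 20.5]
grip_width: 42.1
grip_force: 10.0
```

```bash
python3 b.py 3
```

```text
7.95 q [-0.06  0.49 -0.33  0.74 -0.    0.07] tcp [577.4 -35.3  59.2] ydir 82.3 z [ 0.007 -0.003 -1.   ] F [-2.7 -1.  20.5] w 42.1
noseX 53.3 rearX -78.1 Y [-50.6  51.1] (array([677.3, -48. ]), array([103.1, 255.8]), -7.12)
```

No slip: the rear edge moved 40.5 mm, it is centred and the lateral force is about zero. I'll continue along the rails with more press.

Call:
step_arm(
  rows=[
    [4,-0.5,-0.5,0,42],
    [8,-1.0,-1,0,42],
    [12,-1.6,-1.2,0,42],
    [16,-2.1,-1.2,0,42],
    [20,-2.6,-1.2,0,42],
    [24,-3.1,-1.2,0,42],
    [28,-3.6,-1.2,0,42],
    [30,-3.9,-1.2,0,42],
    [30,-3.9,-1.2,0,42],
  ],
)

```text
time: 8.95
tcp_pos: [607.2, -39.1, 59.2]
tool_rot: [0.067, 0.998, -0.001, 0.004]
wrist_force: [-3.2, 1.9, 26.1]
grip_width: 41.8
grip_force: 12.7
```

Call:
step_arm(
  rows=[
    [3,-0.4,-0.4,0,42],
    [6,-0.8,-0.5,0,42],
    [9,-1.2,-0.5,0,42],
    [12,-1.6,-0.5,0,42],
    [15,-1.9,-0.5,0,42],
    [18,-2.3,-0.5,0,42],
    [21,-2.7,-0.5,0,42],
    [24,-3.1,-0.5,0,42],
    [24,-3.1,-0.5,0,42],
  ],
)

```text
time: 9.85
tcp_pos: [630.3, -42.1, 59.2]
tool_rot: [0.067, 0.998, -0.001, 0.003]
wrist_force: [-6.8, -0.0, 28.3]
grip_width: 42.1
grip_force: 14.0
```

```bash
python3 b.py 4
```

```text
9.85 q [-0.07  0.57 -0.18  0.81 -0.    0.07] tcp [630.3 -42.1  59.2] ydir 82.3 z [ 0.007 -0.003 -1.   ] F [-6.8 -0.  28.3] w 42.1
noseX 125.1 rearX -25.1 Y [-51.   51.4] (array([703.7, -51.5]), array([103.7, 201.9]), -6.74)
```

The nose is under the spring and the block is still carried along; about 19 mm remain. I'll slide 25 mm so the fingertips slip against the stop.

Call:
step_arm(
  rows=[
    [3,-0.4,-0.2,0,42],
    [6,-0.8,-0.3,0,42],
    [9,-1.2,-0.3,0,42],
    [12,-1.6,-0.3,0,42],
    [15,-1.9,-0.3,0,42],
    [18,-2.3,-0.3,0,42],
    [21,-2.7,-0.3,0,42],
    [24,-3.1,-0.3,0,42],
    [26,-3.4,-0.3,0,42],
    [26,-3.4,-0.3,0,42],
  ],
)

```text
time: 10.95
tcp_pos: [655.4, -45.4, 59.2]
tool_rot: [0.067, 0.998, -0.001, 0.003]
wrist_force: [-8.0, 1.1, 29.2]
grip_width: 42.2
grip_force: 14.6
```

```bash
python3 b.py 5
```

```text
10.95 q [-0.07  0.61 -0.11  0.85 -0.    0.07] tcp [655.4 -45.4  59.2] ydir 82.3 z [ 0.005 -0.003 -1.   ] F [-8.   1.1 29.2] w 42.2
noseX 144.4 rearX -5.9 Y [-51.   51.6] (array([713.2, -52.8]), array([103.2, 183.4]), -7.18)
```

The block stopped after 19.2 mm while the tool went 25 mm, so it is home against the stop. I'll lift straight off.

Call:
step_arm(
  rows=[
    [0,0,2,0,42],
    [0,0,4,0,42],
    [0,0,8,0,42],
    [0,0,20,0,42],
    [-10,0,50,0,42],
    [-40,0,90,0,42],
    [-80,0,120,0,42],
    [-120,0,140,0,42],
    [-160,0,150,0,42],
    [-160,0,150,0,42],
  ],
)

```text
time: 12.05
tcp_pos: [488.5, -45.5, 204.8]
tool_rot: [0.067, 0.998, -0.002, -0.002]
wrist_force: [1.0, -0.8, 0.1]
grip_width: 42.1
grip_force: 0.0
```

```bash
python3 b.py 6; python3 - <<'E'
import cv2
s=cv2.imread('pics/s6.png')[130:350,90:350];cv2.imwrite('pics/c6.png',cv2.resize(s,None,fx=2.7,fy=2.7,interpolation=cv2.INTER_CUBIC))
E
```

```text
12.05 q [-0.09  0.23 -0.31  1.03 -0.    0.04] tcp [488.5 -45.5 204.8] ydir 82.3 z [-0.003 -0.003 -1.   ] F [ 1.  -0.8  0.1] w 42.1
noseX 144.6 rearX -6.5 Y [-51.   51.4] (array([713.1, -52.9]), array([103.1, 183.5]), -7.11)
```

View pics/c6.png

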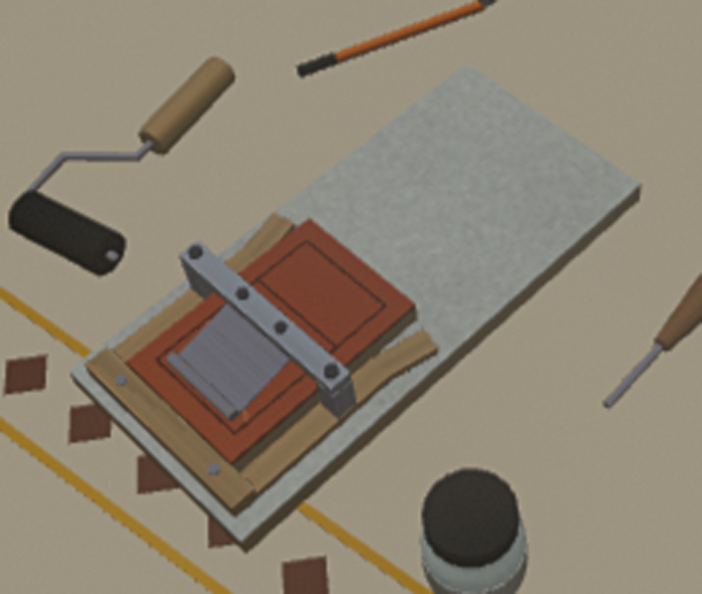

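The picture shows the block flush against the stop, with its nose edge running from (130,365) to (235,460). It sits between the rails with the spring toe on its face, and the bystanders look undisturbed.

```bash
python3 -c "
from plant import ctrl
print(ctrl.close_job())"
```

```text
the job is handed in; nothing more can be done
None
```

The block is home against the stop, held under the spring and in line with the board; the arm is clear, the bystanders look undisturbed, and the job is handed in (no verdict was returned).

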